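# Fetch the dropper bottle from the back of the stain-remover rack

### The arm

A 7-joint arm with a two-finger parallel gripper is mounted at the origin on a cart in front of the work surface, level with it; the furniture and walls round the work are solid. World frame = base frame: x ahead of the robot, y to its left, z up, the work surface at z = 0. Lengths are in m, angles in rad, forces in N, time in s.
With the tool pointing down it reaches from about 0.35 to 0.9 m from the base axis. Payload 7.2 kg.
Tool frame: the origin (TCP) lies on the centre line of the jaws, within the pads' length; the fingertips stand 19 mm ahead of it and the grasp point (between the pads) is the TCP (finger_overhang is the z of the fingertips in the tool frame, in m); z points along the fingers, y is the direction in which the jaws open and shut (so a half turn about z gives the same grasp; the last joint's range is limited). The gripper opens to 85 mm and grips with 20 to 120 N. Pads are 22 mm wide; open, the fingers measure 114 mm over their backs; the gripper's body (76 mm by 85 mm) begins 54 mm behind the grasp point. The pads swing forward as they close: fully open they stand 13 mm farther back than shut.
Start: joints at [1.084, 0.411, -0.013, 1.596, 0.006, 1.134, -0.082], TCP at [0.254, -0.571, 0.25] pointing down, gripper open.
Joint ranges: [-2.95, 2.95], [-0.29, 1.99], [-1.47, 1.44], [0.14, 2.54], [-1.03, 4.17], [0.13, 1.85], [-2.86, 2.86]. Speed limits (rad/s): [2.39, 2.39, 3.01, 3.01, 3.14, 3.14, 3.14].

### API

Orientations are given as [roll, pitch, yaw] about the fixed x, y, z axes, in that order (R = Rz(yaw) Ry(pitch) Rx(roll)).
In Python, from station import read_state, read_camera, calibration, sign_off, finger_overhang gives the robot as it stands.
- The arm moves only by the shell command python3 -m handwheel 'ROWS' [FORCE]. ROWS is JSON, a list that holds one entry, the list of rows, each a list of 5 numbers: the finger opening in m, from 0 to 0.0854, then the shift along the world's x, y, z in m, then the turn about the world's z in rad. In form: [[[gripper, tx, ty, tz, turn], ...]]. A call has 1 to 10 rows; each row is the pose to reach, as a shift and turn from the pose commanded when the call began; what a row does not reach only later rows make up. A row lasts 1/10 s, in which the tool goes at most 50 mm and 8.59 degrees, less where a joint would pass 70% of its speed; a pose out of reach is approached as far as the arm can. A call with a gripper value outside its range is refused whole. The fingers move at their own pace and stop on an object; FORCE is the grip in N (left out, the last holds). Time passes only in rows, so rows that repeat a pose let the fingers close. It gives the time, the measured TCP pose, the force and the opening at its end, in the units of the state.
- read_state(): the state, without advancing time (a new reading comes with each control period).
- read_camera(name): name is "scene" or "top" or "wrist"; returns the picture (480x640x3 uint8, blue, green, red); there is no depth.
- calibration(name): a dict with "K" (3x3 intrinsics, pixels), "D" ([k1, k2, p1, p2, k3] as OpenCV has them; the pictures are not rectified), "R" (3x3) and "t" (3): a world point X has camera coordinates R X + t. Camera axes: x right, y down, z forward; pixel columns grow to the right and rows downward; lengths in m; the calibration is good to about 2 mm. A picture is of the moment at which its call begins: read the wrist's pose just before it. calibration takes no time and is no camera call; for the wrist camera it gives the pose at the moment of the call.
- sign_off(): hands the job in, once; it reports no verdict.
The state is a dict: "t": time; "joint_positions": joint angles; "joint_vel": joint speeds; "effort": joint torques, N m; "position": TCP position; "tool_rot": TCP orientation; "wrist_force": force on the tool from outside, world axes, zero at the start; "torque": the same for the moment, N m; "gripper_width": opening from 0.0 (shut) to 1.0 (fully open).
Only numpy, scipy, OpenCV 4.12 (cv2) and the standard library are available. Lean on these libraries where they do the work, as an engineer would, in place of code of your own. Each camera call takes 0.05 s, during which the arm holds its last target.

### The job

The amber dropper bottle is needed, but it stands at the back of the wire rack, whose rails hold every bottle by the neck, so bottles can only be slid in and out through the open front. Stand the two bottles in front of it on the grey mat, then stand the dropper bottle in the steel tray, and finally slide the other two back into the rack, each to the very place it had before (the rear place stays empty). Keep the bottles upright and do not disturb the teaspoon and the tube.

Things in the scene. Friction and masses are not known exactly. Their poses are not given: they have to be found in the camera images.
- rack: fixed steel wire rack, 197 mm long (x), 98 wide (y), 93 high; one lane, open at its -x end. Origin on the worktop under the middle of 3 places in a row: near x = -62, 0, +62 mm, y = 0. Bottles stand on the worktop. Two level 6 mm rails over their shoulders, at their necks, y = +/-18 mm, 90 mm up, 30 mm apart inside: a bottle in the rack cannot rise over 9 mm. Legs at y = +/-46 mm.
- rack_mouth (a point): point on the worktop straight in front of the rack's open end, on the lane's middle line, at x = -140 mm in the rack's frame, axes as the rack's. A bottle centred here is just clear of the rails and can be lifted. The rails flare at this end: straight from x = -80 mm of the rack's frame inwards, spread to y = +/-35 mm at x = -101 mm; a closed bend at x = +93 mm ends them at the rear.
- nozzle_bottle: white round labelled squeeze bottle, grey ribbed cap with a slender cone nozzle on top; starts in the front or middle place of the rack. Origin: centre of its underside, z up. Body 50 mm across up to 62 mm, shoulder, neck 22 mm across from 80 to 102 mm high, cap 31 mm across from 102 to 134 mm (grip here), nozzle 18 mm across narrowing to its tip at 170 mm. 0.15 to 0.3 kg.
- capped_bottle: white round labelled bottle with a broad flat grey ribbed cap; starts in the front or middle place of the rack. Origin: centre of its underside, z up. Body 52 mm across up to 70 mm, shoulder, neck 22 mm across from 80 to 102 mm high, flat-topped cap 39 mm across from 102 to 135 mm (grip here). 0.15 to 0.3 kg.
- dropper_bottle: slim amber round dropper bottle, black ribbed cap with a black rubber bulb on top; always starts in the rear place of the rack. Origin: centre of its underside, z up. Body 40 mm across up to 56 mm, shoulder, neck 22 mm across from 80 to 102 mm high, cap 29 mm across from 102 to 134 mm (grip here), bulb 19 mm across up to 164 mm. 0.15 to 0.3 kg.
- mat: flat grey mat, fixed, 130 mm (x) by 170 mm (y), 4 mm thick, to the left or the right of the rack. Origin at the centre of its underside, so its top is 4 mm above the origin.
- tray: shallow square stainless tray, fixed, 130 by 130 mm outside, 122 by 122 mm inside, floor 3 mm thick, rim 15 mm high, on the other side of the rack from the mat. Origin at the centre of its underside.
- teaspoon: white teaspoon lying on the worktop near its front edge, 131 mm long (x), 28 mm wide, 9 mm high, origin under its middle; to be left alone.
- tube: white squeeze tube standing on its cap behind the work, 33 by 51 by 182 mm high, origin at the centre of its underside; to be left alone.
Mind the look-alikes: they are no part of the job. What is shaped like the capped_bottle but blue or red is not meant.

How it is judged:
On the way, in this order (a step that is already met when the one before it is completed fails the run):
1. both front bottles stand upright on the grey mat, let go (x of nozzle_bottle in the frame of mat between -0.05 and 0.05 m and y of nozzle_bottle in the frame of mat between -0.07 and 0.07 m and z of each of nozzle_bottle, capped_bottle in the frame of mat below 0.009 m and contact force between the fingers and nozzle_bottle below 0.3 N and angle between each of nozzle_bottle, capped_bottle's own z axis and vertical below 0.1 rad and linear speed of each of nozzle_bottle, capped_bottle below 0.03 m/s and x of capped_bottle in the frame of mat between -0.05 and 0.05 m and y of capped_bottle in the frame of mat between -0.07 and 0.07 m and contact force between the fingers and capped_bottle below 0.3 N), for 0.2 s.
2. the dropper bottle stands upright in the steel tray, let go, while the other two still stand on the mat (all of step 1 and x of dropper_bottle in the frame of tray between -0.043 and 0.043 m and y of dropper_bottle in the frame of tray between -0.043 and 0.043 m and z of dropper_bottle in the frame of tray below 0.008 m and contact force between the fingers and dropper_bottle below 0.3 N and angle between dropper_bottle's own z axis and vertical below 0.1 rad and linear speed of dropper_bottle below 0.03 m/s), for 0.2 s.
At the end, for the whole second after the job is handed in: The dropper bottle stands upright in the steel tray, its centre within 43 mm of the tray's along x and y; the nozzle bottle and the capped bottle stand upright on the worktop in the rack, each within 15 mm of where it stood at the start; all released and at rest (x of dropper_bottle in the frame of tray between -0.043 and 0.043 m and y of dropper_bottle in the frame of tray between -0.043 and 0.043 m and z of dropper_bottle in the frame of tray below 0.008 m and contact force between the fingers and dropper_bottle below 0.3 N and angle between each of dropper_bottle, nozzle_bottle, capped_bottle's own z axis and vertical below 0.1 rad and linear speed of each of dropper_bottle, nozzle_bottle, capped_bottle below 0.03 m/s and distance of each of nozzle_bottle, capped_bottle from where it was at the start of the episode below 0.015 m and height (world z) of each of nozzle_bottle, capped_bottle below 0.005 m and contact force between the fingers and nozzle_bottle below 0.3 N and contact force between the fingers and capped_bottle below 0.3 N); the robot touches nothing.
It fails at once if a bottle is tipped by more than about 30 degrees (angle between any of nozzle_bottle, capped_bottle, dropper_bottle's own z axis and vertical above 0.52 rad).
It fails at once if the teaspoon or the tube is moved by more than 25 mm (distance of any of teaspoon, tube from where it was at the start of the episode above 0.025 m).
It also fails if it takes over 128 s, if anything falls off the work surface, if the arm or the gripper's body presses on something with over 40 N, if the wrist force passes 120 N, or if a joint passes its speed limit or range.

## Working session

There is one attempt and no reset: what is moved stays moved. The work goes in short steps, Python scripts to look and compute and a shell command to move; the robot and the scene stay as the last step left them, time stands still between calls to the robot, and variables do not carry over. Pictures are saved under pics/ and viewed, and the job is handed in when it is done.

```bash
mkdir -p pics; python3 - <<'E'
from station import *
import cv2
print(read_state()); print(finger_overhang)
for n in ("scene","top","wrist"):
    c=calibration(n); print(n,c)
    cv2.imwrite(f"pics/{n}0.png",read_camera(n))
E
```

```text
{'t': 0.0, 'joint_positions': array([ 1.08379437,  0.41189643, -0.012707  ,  1.59702888,  0.00556625,
        1.13428844, -0.08218622]), 'joint_vel': array([-2.27617717e-03,  9.16144695e-05, -1.51009706e-04,  1.10018232e-03,
       -1.57848178e-03,  2.73077733e-05,  1.34569990e-03]), 'effort': array([-3.62232076e-04, -6.00627494e+01,  6.81808814e-01, -2.99412113e+01,
        1.38014925e-02,  1.07760594e-02, -9.61241454e-06]), 'position': array([ 0.25395294, -0.5705833 ,  0.24946143]), 'tool_rot': array([-3.14000877e+00,  8.37851851e-05,  4.18821469e-01]), 'wrist_force': array([ 0.05892073, -0.13227434,  0.68642289]), 'torque': array([ 0.03844351, -0.00787268,  0.02070466]), 'gripper_width': 1.000747811026018}
0.019
scene {'K': array([[455.07629447,   0.        , 319.63690604],
       [  0.        , 455.07629447, 238.94866898],
       [  0.        ,   0.        ,   1.        ]]), 'D': array([-0.08425436,  0.        ,  0.        ,  0.        ,  0.        ]), 'R': array([[ 0.32849252,  0.94450123,  0.0031781 ],
       [ 0.78429951, -0.27089725, -0.55811196],
       [-0.52627649,  0.1858
[... 272 characters left out ...]
    ,  0.        ,  0.        ,  0.        ]), 'R': array([[ 0.0107738 , -0.99973383,  0.02040102],
       [-0.99600723, -0.01253733, -0.08838791],
       [ 0.08862016, -0.01936729, -0.99587719]]), 't': array([-0.01999247,  0.53904813,  1.1310448 ])}
wrist {'K': array([[345.81872995,   0.        , 320.08637506],
       [  0.        , 345.81872995, 244.61055124],
       [  0.        ,   0.        ,   1.        ]]), 'D': array([-0.06842916,  0.        ,  0.        ,  0.        ,  0.        ]), 'R': array([[ 0.40648162, -0.91365629, -0.00220976],
       [-0.87979679, -0.39206773,  0.26877594],
       [-0.2464352 , -0.10730834, -0.96320019]]), 't': array([-0.62447544, -0.03397314,  0.37812058])}
```

View pics/scene0.png

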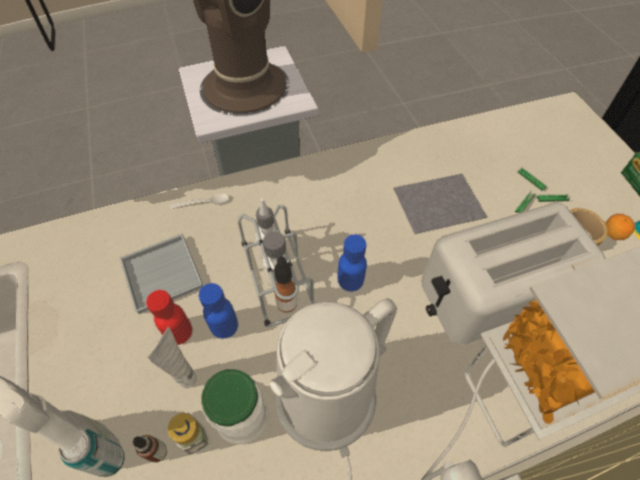

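View pics/top0.png

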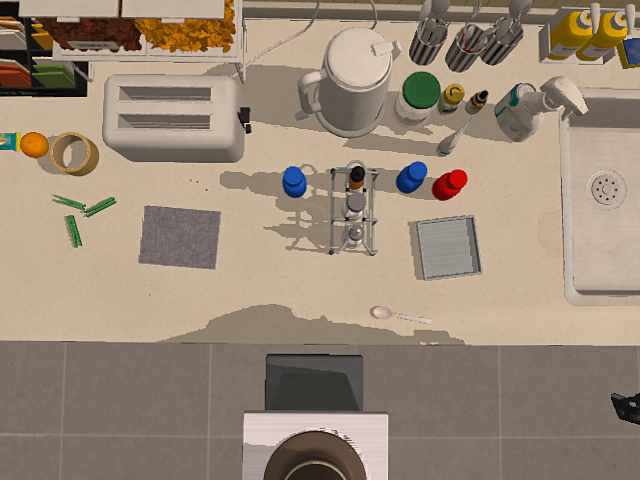

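The pictures show the rack at top-view (353,210). The nozzle bottle is at the front (354,235), the capped bottle in the middle (355,206) and the dropper at the rear (357,176). The mat is at (180,237) and the tray at (448,248). The blue bottles at (294,182) and (411,177) and the red one at (450,185) are the look-alikes. I'll enlarge a crop to confirm.

```bash
python3 - <<'E'
import cv2,numpy as np
t=cv2.imread("pics/top0.png"); s=cv2.imread("pics/scene0.png")
a=cv2.resize(t[150:270,310:400],None,fx=4.5,fy=4.5,interpolation=cv2.INTER_CUBIC)
b=cv2.resize(s[190:330,230:320],None,fx=4,fy=4,interpolation=cv2.INTER_CUBIC)[:540]
h=540
cv2.imwrite("pics/crop0.png",np.hstack([a[:h],b[:h]]))
E
```

```text
(no output)
```

View pics/crop0.png

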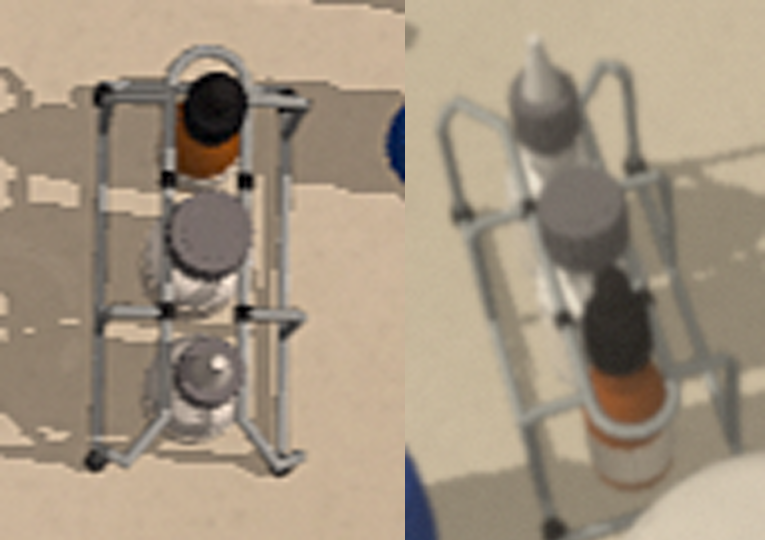

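Confirmed: the nozzle bottle is in front, the white capped bottle with the grey cap is in the middle, and the amber dropper is at the rear, between the two rails. Next I measure.

```bash
cat > h.py <<'E'
import cv2,numpy as np
from station import *
def ray(c,u,v):
    p=cv2.undistortPoints(np.array([[[u,v]]],float),c["K"],c["D"])[0,0]
    R,t=c["R"],c["t"]
    return -R.T@t, R.T@np.array([p[0],p[1],1.])
def pl(c,u,v,z):
    o,d=ray(c,u,v); return o+d*(z-o[2])/d[2]
def tri(c1,p1,c2,p2):
    a,d=ray(c1,*p1); b,e=ray(c2,*p2)
    s=np.linalg.lstsq(np.stack([d,-e],1),b-a,rcond=None)[0]
    x,y=a+s[0]*d,b+s[1]*e
    return (x+y)/2,np.linalg.norm(x-y)
def proj(c,X):
    return cv2.projectPoints(np.array([X],float),cv2.Rodrigues(c["R"])[0],c["t"],c["K"],c["D"])[0][0,0]
E
python3 - <<'E'
from h import *
np.set_printoptions(precision=4,suppress=True)
T=calibration("top");S=calibration("scene")
im=cv2.imread("pics/top0.png")
cr=lambda x,y:(310+(x+.5)/4.5-.5,150+(y+.5)/4.5-.5)
cs=lambda x,y:(230+(x-405+.5)/4-.5,190+(y+.5)/4-.5)
for n,p in dict(LB=(168,180),RB=(246,180),LF=(168,312),RF=(243,312)).items(): print(n,pl(T,*cr(*p),.09))
print("rear cross/outer", pl(T,*cr(103,93),.09),pl(T,*cr(288,98),.09),pl(T,*cr(95,460),.003),pl(T,*cr(283,463),.003))
print("cap top",pl(T,*cr(211,234),.135),"tri",tri(T,cr(211,234),S,cs(582,206)))
print("nozzle tip",pl(T,*cr(219,363),.170),"tri",tri(T,cr(219,363),S,cs(533,38)))
print("bulb",pl(T,*cr(217,90),.164),"tri",tri(T,cr(217,90),S,cs(611,266)))
hsv=cv2.cvtColor(im,cv2.COLOR_BGR2HSV)
print(hsv[237,180],hsv[248,448],hsv[290,180])
roi=np.zeros(im.shape[:2],np.uint8); roi[195:280,125:235]=1
m=((hsv[...,1]<50)&(hsv[...,2]<190)).astype(np.uint8)*roi
cn=max(cv2.findContours(m,0,1)[0],key=cv2.contourArea)
r=cv2.minAreaRect(cn); b=cv2.boxPoints(r); P=np.array([pl(T,*q,.004) for q in b]);print("mat",r,P,P.mean(0),np.linalg.norm(np.diff(P,axis=0),axis=1))
roi[:]=0; roi[205:290,405:495]=1
m=((hsv[...,1]<60)&(hsv[...,2]<205)).astype(np.uint8)*roi
cn=max(cv2.findContours(m,0,1)[0],key=cv2.contourArea)
r=cv2.minAreaRect(cn); b=cv2.boxPoints(r); P=np.array([pl(T,*q,.012) for q in b]);print("tray",r,P,P.mean(0),np.linalg.norm(np.diff(P,axis=0),axis=1))
# others
print("blueL",tri(T,(293,172),S,(355,242)),"blueR",tri(T,(413,168),S,(211,293)),"red",tri(T,(455,178),S,(160,300)))
print("kettle",pl(T,360,50,.2))
E
```

```text
LB [ 0.6326 -0.0617  0.09  ]
RB [ 0.6331 -0.0982  0.09  ]
LF [ 0.5705 -0.0621  0.09  ]
RF [ 0.571 -0.097  0.09 ]
rear cross/outer [ 0.6733 -0.031   0.09  ] [ 0.6723 -0.1178  0.09  ] [ 0.5065 -0.0319  0.003 ] [ 0.5061 -0.1258  0.003 ]
cap top [ 0.6003 -0.0782  0.135 ] tri (array([ 0.6012, -0.0784,  0.1298]), np.float64(0.0003678913949532873))
nozzle tip [ 0.5389 -0.079   0.17  ] tri (array([ 0.5387, -0.0788,  0.1717]), np.float64(2.175588445572292e-05))
bulb [ 0.6593 -0.0781  0.164 ] tri (array([ 0.6582, -0.0785,  0.1681]), np.float64(0.0016880159437965719))
[  2  31 114] [ 18  17 150] [ 16  63 203]
mat ((179.64813232421875, 236.92015075683594), (76.44603729248047, 58.02680206298828), 5.355824947357178) [[0.478  0.3956 0.004 ]
 [0.608  0.3889 0.004 ]
 [0.594  0.2172 0.004 ]
 [0.4642 0.2256 0.004 ]] [0.536  0.3068 0.004 ] [0.1302 0.1722 0.1301]
tray ((448.9692687988281, 247.2538604736328), (60.52894592285156, 60.40491485595703), 82.87498474121094) [[ 0.5776 -0.2209  0.012 ]
 [ 0.5965 -0.3572  0.012 ]
 [ 0.4613 -0.3722  0.012 ]
 [ 0.4433 -0.2371  0.012 ]] [ 0.5197 -0.2969  0.012 ] [0.1376 0.136  0.1363]
blueL (array([0.6568, 0.0494, 0.1436]), np.float64(0.0011184722060621972)) blueR (array([ 0.6698, -0.1966,  0.1374]), np.float64(0.008788337350537655)) red (array([ 0.6522, -0.2804,  0.1322]), np.float64(0.0026313347220171014))
kettle [ 0.8878 -0.0783  0.2   ]
```

```bash
python3 -m handwheel '[[[0.0854,0.01,0.02,0.005,-0.04],[0.0854,0.03,0.06,0.01,-0.1],[0.0854,0.05,0.1,0.02,-0.18],[0.0854,0.07,0.14,0.02,-0.26],[0.0854,0.09,0.18,0.02,-0.34],[0.0854,0.11,0.22,0.02,-0.4],[0.0854,0.13,0.26,0.02,-0.419],[0.0854,0.15,0.30,0.02,-0.419],[0.0854,0.17,0.34,0.02,-0.419],[0.0854,0.19,0.38,0.02,-0.419]]]' 40
python3 -m handwheel '[[[0.0854,0.01,0.04,0,0],[0.0854,0.02,0.08,0,0],[0.0854,0.02,0.11,0,0],[0.0854,0.02,0.112,0,0],[0.0854,0.02,0.112,0,0]]]'
python3 - <<'E'
from h import *
np.set_printoptions(precision=4,suppress=True)
s=read_state();print(s["position"],s["tool_rot"],s["joint_positions"],s["t"],s["wrist_force"])
c=calibration("wrist");im=read_camera("wrist");cv2.imwrite("pics/w1.png",im)
np.savez("w1.npz",**c); print(-c["R"].T@c["t"],c["R"])
T=calibration("top");S=calibration("scene")
for n,X in dict(noz=(.539,-.079,.17),cap=(.601,-.0785,.135),bulb=(.659,-.078,.164)).items(): print(n,proj(c,X))
E
```

```text
t: 1.15
position: [0.4445, -0.1893, 0.2703]
tool_rot: [3.141, -0.0, -0.0]
wrist_force: [1.1, -0.3, -0.3]
gripper_width: 1.002
t: 1.65
position: [0.464, -0.0786, 0.2702]
tool_rot: [3.141, 0.0, 0.002]
wrist_force: [-0.5, -0.9, -0.4]
gripper_width: 1.002
[ 0.464  -0.0786  0.2702] [3.1413 0.0002 0.0015] [ 0.3281  0.1454 -0.2921  1.9132  0.0474  1.0897 -1.5524] 1.65 [-0.4608 -0.8834 -0.3983]
[ 0.533  -0.0786  0.3926] [[ 0.0014 -1.     -0.0003]
 [-0.9631 -0.0014  0.2692]
 [-0.2692 -0.0001 -0.9631]]
noz [320.8277 138.573 ]
cap [320.1659  46.5316]
bulb [319.4379 -72.4813]
```

View pics/w1.png

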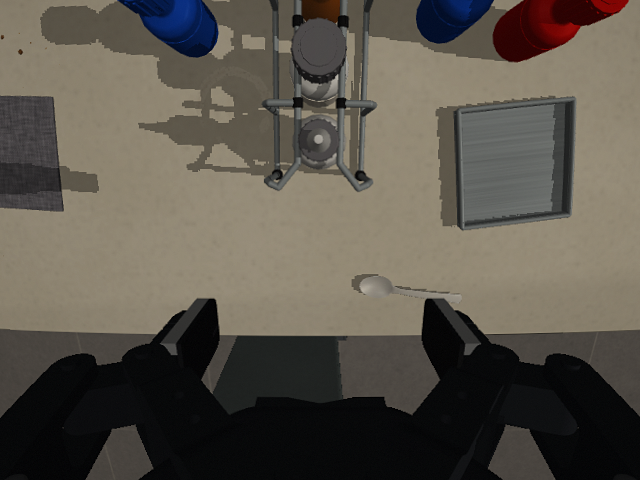

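The wrist view shows the nozzle tip at (319,139) and the capped bottle's cap at (319,46), within 2 px of prediction. The rails are centred at column 319, so the lane is at y≈-0.0785. I now go over the nozzle bottle and down.

```bash
python3 -m handwheel '[[[0.0854,0.025,0,0,0],[0.0854,0.055,0,0,0],[0.0854,0.075,0,-0.01,0],[0.0854,0.075,0,-0.04,0],[0.0854,0.075,0,-0.07,0],[0.0854,0.075,0,-0.1,0],[0.0854,0.075,0,-0.125,0],[0.0854,0.075,0,-0.14,0],[0.0854,0.075,0,-0.149,0],[0.0854,0.075,0,-0.149,0]]]'
python3 -m handwheel '[[[0.045,0,0,0,0],[0.03,0,0,0,0],[0.02,0,0,0,0],[0.02,0,0,0,0],[0.02,0,0,0,0],[0.02,0,0,0,0],[0.02,0,0,0,0]]]' 40
python3 - <<'E'
from h import *
cv2.imwrite("pics/w2.png",read_camera("wrist"))
s=read_state();print(s["gripper_width"],s["wrist_force"],s["position"])
T=calibration("top");S=calibration("scene")
for p in ((330,130),(355,135),(385,120)): print("kettle base",pl(T,*p,0))
print("kettle lid",tri(T,(358,55),S,(330,338)))
E
```

```text
t: 2.7
position: [0.5384, -0.0803, 0.1201]
tool_rot: [3.141, 0.002, -0.002]
wrist_force: [0.1, 0.0, -0.2]
gripper_width: 0.998
t: 3.4
position: [0.5397, -0.0786, 0.122]
tool_rot: [-3.142, -0.001, 0.0]
wrist_force: [-0.3, 1.8, 5.8]
gripper_width: 0.338
0.34143280596799314 [-0.84613286  2.25678776  5.97337178] [ 0.53971253 -0.07863137  0.12204453]
kettle base [ 0.78700221 -0.0276761   0.        ]
kettle base [ 0.77621772 -0.08528233  0.        ]
kettle base [ 0.81291943 -0.15451417  0.        ]
kettle lid (array([ 0.84777855, -0.06838304,  0.26609308]), np.float64(0.0008301067723603955))
```

View pics/w2.png

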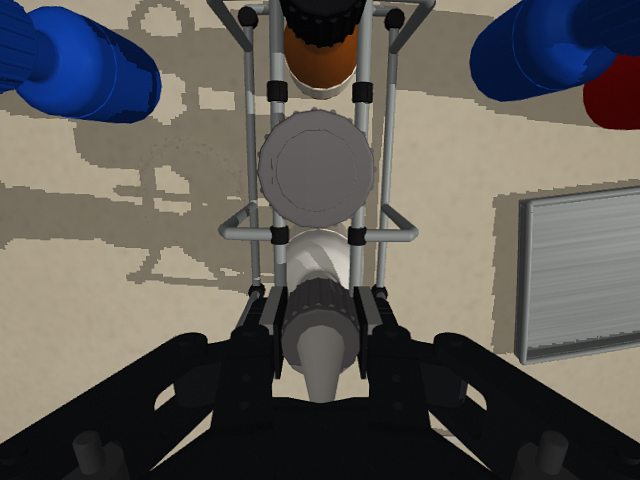

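The cap is gripped between the pads (opening 29 mm on a 31 mm cap) and the nozzle is clear of the palm. I lift it 4 mm and slide it out to the mouth.

```bash
python3 -m handwheel '[[[0.02,0,0,0.002,0],[0.02,0,0,0.004,0],[0.02,-0.005,0,0.004,0],[0.02,-0.015,0,0.004,0],[0.02,-0.03,0,0.004,0],[0.02,-0.045,0,0.004,0],[0.02,-0.06,0,0.004,0],[0.02,-0.075,0,0.004,0],[0.02,-0.085,0,0.004,0],[0.02,-0.085,0,0.004,0]]]'
python3 - <<'E'
from h import *
cv2.imwrite("pics/s3.png",read_camera("scene")[120:330,150:430])
E
```

```text
t: 4.45
position: [0.4523, -0.0792, 0.1252]
tool_rot: [3.141, 0.001, -0.001]
wrist_force: [-0.2, -0.4, -2.0]
gripper_width: 0.335
```

View pics/s3.png

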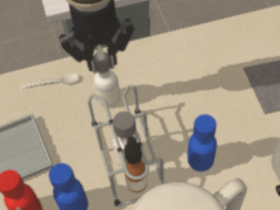

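```bash
python3 -m handwheel '[[[0.02,0,0,0.01,0],[0.02,0,0,0.025,0],[0.02,0,0.01,0.04,0],[0.02,0.0,0.03,0.045,0],[0.02,0.005,0.065,0.045,0],[0.02,0.01,0.1,0.045,0],[0.02,0.02,0.14,0.045,0],[0.02,0.03,0.18,0.045,0],[0.02,0.04,0.22,0.045,0],[0.02,0.05,0.26,0.045,0]]]'
python3 -m handwheel '[[[0.02,0.01,0.04,0,0],[0.02,0.02,0.08,0,0],[0.02,0.03,0.12,0,0],[0.02,0.035,0.15,0,0],[0.02,0.036,0.165,0,0],[0.02,0.036,0.171,0,0],[0.02,0.036,0.171,-0.01,0],[0.02,0.036,0.171,-0.025,0],[0.02,0.036,0.171,-0.037,0],[0.02,0.036,0.171,-0.04,0]]]'
python3 - <<'E'
from h import *
cv2.imwrite("pics/s4.png",read_camera("scene"));cv2.imwrite("pics/w4.png",read_camera("wrist"))
E
```

```text
t: 5.5
position: [0.5051, 0.1831, 0.1711]
tool_rot: [-3.141, -0.001, -0.0]
wrist_force: [1.0, 0.1, -3.1]
gripper_width: 0.343
t: 6.5
position: [0.5395, 0.3496, 0.1277]
tool_rot: [3.139, 0.003, -0.002]
wrist_force: [-0.6, 0.1, -3.1]
gripper_width: 0.338
```

View pics/s4.png

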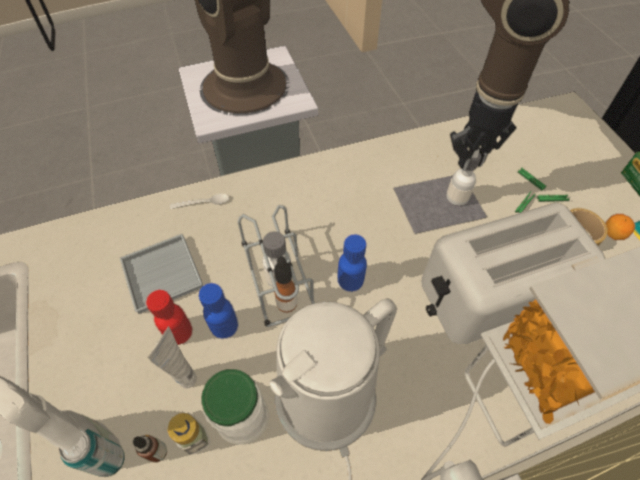

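View pics/w4.png

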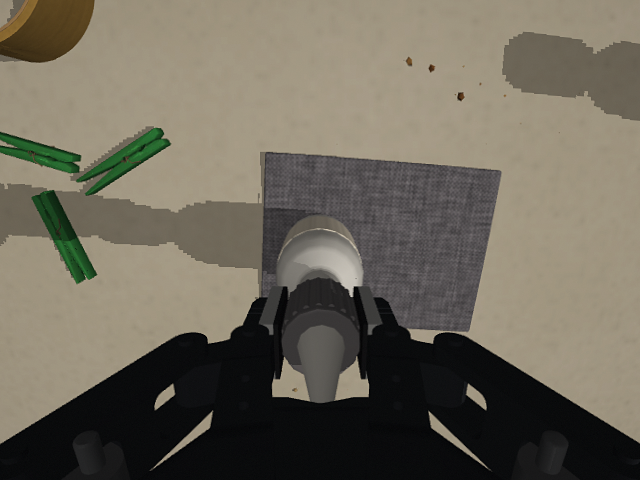

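The nozzle bottle hangs over the left part of the mat, about 44 mm from its centre. I lower it until the weight comes off.

```bash
python3 -m handwheel '[[[0.02,0,0,0,0],[0.02,0,0,0,0],[0.02,0,0,-0.001,0],[0.02,0,0,-0.001,0]]]'
python3 -m handwheel '[[[0.02,0,0,-0.001,0],[0.02,0,0,-0.001,0]]]'
```

```text
t: 7.0
position: [0.5402, 0.3521, 0.1295]
tool_rot: [-3.141, -0.0, -0.0]
wrist_force: [-0.1, 0.7, -2.7]
gripper_width: 0.339
t: 7.2
position: [0.5401, 0.352, 0.1283]
tool_rot: [3.142, -0.0, -0.0]
wrist_force: [0.2, 0.3, -3.9]
gripper_width: 0.341
```

```bash
python3 -m handwheel '[[[0.02,0,0,-0.001,0],[0.02,0,0,-0.002,0],[0.02,0,0,-0.0025,0],[0.02,0,0,-0.0025,0],[0.02,0,0,-0.0025,0]]]'
```

```text
t: 7.7
position: [0.5403, 0.3521, 0.1261]
tool_rot: [-3.141, -0.0, -0.0]
wrist_force: [-0.7, -0.2, 1.2]
gripper_width: 0.337
```

Landed: the force swung from -3 to +1 N. Release and rise.

```bash
python3 -m handwheel '[[[0.035,0,0,0,0],[0.045,0,0,0,0],[0.055,0,0,0,0],[0.055,0,0,0,0],[0.055,0,0,0.01,0],[0.055,0,0,0.03,0],[0.055,0,0,0.06,0],[0.055,0,0,0.09,0],[0.055,0,-0.01,0.11,0],[0.055,0,-0.02,0.12,0]]]'
python3 - <<'E'
from h import *
T=calibration("top");S=calibration("scene")
a=read_camera("scene");b=read_camera("top");cv2.imwrite("pics/s5.png",np.hstack([cv2.resize(a[130:250,360:500],None,fx=2.8,fy=2.8),cv2.resize(b[190:310,110:250],None,fx=2.8,fy=2.8)]))
E
```

```text
t: 8.7
position: [0.5406, 0.3326, 0.2488]
tool_rot: [-3.139, -0.003, 0.001]
wrist_force: [1.3, -0.4, -0.6]
gripper_width: 0.646
```

View pics/s5.png

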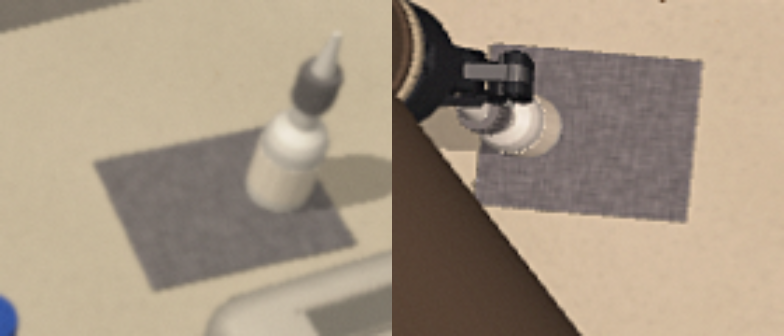

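The nozzle bottle stands on the mat. Now for the capped bottle at (0.601,-0.0785).

```bash
python3 -m handwheel '[[[0.07,0,-0.015,0,0],[0.07,0,-0.05,0,0],[0.0854,0.01,-0.095,0,0],[0.0854,0.02,-0.14,0,0],[0.0854,0.03,-0.185,0,0],[0.0854,0.04,-0.23,0,0],[0.0854,0.05,-0.275,0,0],[0.0854,0.06,-0.32,0,0],[0.0854,0.06,-0.365,0,0],[0.0854,0.06,-0.395,0,0]]]'
python3 -m handwheel '[[[0.0854,0.001,-0.01,0,0],[0.0854,0.001,-0.0155,-0.01,0],[0.0854,0.001,-0.0155,-0.03,0],[0.0854,0.001,-0.0155,-0.06,0],[0.0854,0.001,-0.0155,-0.09,0],[0.0854,0.001,-0.0155,-0.11,0],[0.0854,0.001,-0.0155,-0.122,0],[0.0854,0.001,-0.0155,-0.125,0],[0.0854,0.001,-0.0155,-0.125,0],[0.0854,0.001,-0.0155,-0.125,0]]]'
python3 - <<'E'
from h import *
cv2.imwrite("pics/w6.png",read_camera("wrist")); print(read_state()["position"])
E
```

```text
t: 9.8
position: [0.5988, -0.068, 0.2439]
tool_rot: [3.14, 0.003, -0.004]
wrist_force: [-0.8, 1.0, 0.4]
gripper_width: 0.996
t: 10.8
position: [0.6018, -0.0781, 0.1218]
tool_rot: [-3.142, -0.002, 0.0]
wrist_force: [-0.7, 0.2, -0.3]
gripper_width: 1.003
[ 0.60188835 -0.07830277  0.12193568]
```

View pics/w6.png

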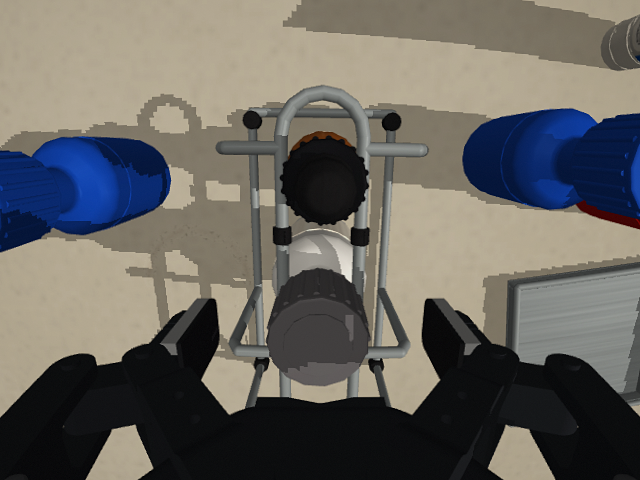

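The cap is centred between the pads at (319,330) and the fingers are clear of the rails. Close, lift 4 mm, slide out from x=0.6015 to 0.455.

```bash
python3 -m handwheel '[[[0.05,0,0,0,0],[0.035,0,0,0,0],[0.025,0,0,0,0],[0.025,0,0,0,0],[0.025,0,0,0,0],[0.025,0,0,0,0],[0.025,0,0,0.002,0],[0.025,0,0,0.004,0],[0.025,0,0,0.004,0],[0.025,0,0,0.004,0]]]' 40
python3 -m handwheel '[[[0.025,-0.005,0,0,0],[0.025,-0.015,0,0,0],[0.025,-0.03,0,0,0],[0.025,-0.045,0,0,0],[0.025,-0.06,0,0,0],[0.025,-0.08,0,0,0],[0.025,-0.1,0,0,0],[0.025,-0.12,0,0,0],[0.025,-0.138,0,0,0],[0.025,-0.147,0,0,0]]]'
```

```text
t: 11.85
position: [0.6009, -0.0786, 0.1245]
tool_rot: [3.142, 0.001, -0.0]
wrist_force: [-0.5, -0.3, -2.9]
gripper_width: 0.43
t: 12.85
position: [0.4517, -0.0787, 0.1248]
tool_rot: [3.141, 0.001, -0.0]
wrist_force: [-0.3, -0.3, -2.8]
gripper_width: 0.433
```

```bash
python3 -m handwheel '[[[0.025,0,0,0.01,0],[0.025,0,0,0.025,0],[0.025,0,0.01,0.04,0],[0.025,0.0,0.03,0.045,0],[0.025,0.005,0.065,0.045,0],[0.025,0.01,0.1,0.045,0],[0.025,0.02,0.14,0.045,0],[0.025,0.03,0.18,0.045,0],[0.025,0.04,0.22,0.045,0],[0.025,0.05,0.255,0.045,0]]]'
python3 -m handwheel '[[[0.025,0.01,0.03,0,0],[0.025,0.02,0.06,0,0],[0.025,0.028,0.08,0,0],[0.025,0.028,0.085,0,0],[0.025,0.028,0.085,0,0],[0.025,0.028,0.085,-0.015,0],[0.025,0.028,0.085,-0.03,0],[0.025,0.028,0.085,-0.04,0],[0.025,0.028,0.085,-0.042,0],[0.025,0.028,0.085,-0.042,0]]]'
python3 - <<'E'
from h import *
cv2.imwrite("pics/w7.png",read_camera("wrist")); print(read_state()["position"],read_state()["wrist_force"])
E
```

```text
t: 13.85
position: [0.5052, 0.1794, 0.1709]
tool_rot: [-3.14, -0.002, 0.001]
wrist_force: [0.2, 0.0, -2.9]
gripper_width: 0.433
t: 14.85
position: [0.5318, 0.261, 0.127]
tool_rot: [3.141, 0.001, -0.001]
wrist_force: [0.0, 0.3, -1.7]
gripper_width: 0.442
[0.5321934  0.26132905 0.1276826 ] [-1.1580454   0.64471497 -3.34671382]
```

View pics/w7.png

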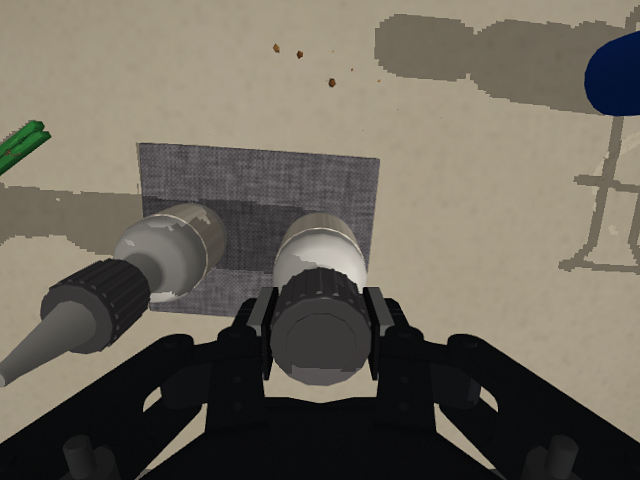

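The nozzle bottle stands upright at (190,240). The capped bottle is over the right part of the mat, and there is a gap between the finger and the other bottle. Lower 3 mm, release, rise.

```bash
python3 -m handwheel '[[[0.025,0,0,-0.001,0],[0.025,0,0,-0.002,0],[0.025,0,0,-0.003,0],[0.025,0,0,-0.003,0],[0.025,0,0,-0.003,0]]]'
```

```text
t: 15.4
position: [0.5324, 0.2617, 0.1253]
tool_rot: [-3.141, -0.001, -0.0]
wrist_force: [-0.2, 0.0, 0.7]
gripper_width: 0.43
```

```bash
python3 -m handwheel '[[[0.045,0,0,0,0],[0.053,0,0,0,0],[0.06,0,0,0,0],[0.06,0,0,0,0],[0.06,0,0,0.01,0],[0.06,0,0,0.03,0],[0.06,0,0,0.06,0],[0.06,0,0,0.09,0],[0.06,0,-0.01,0.11,0],[0.06,0,-0.03,0.12,0]]]'
python3 - <<'E'
from h import *
cv2.imwrite("pics/w8.png",read_camera("wrist")); print(read_state()["position"],read_state()["wrist_force"])
E
```

```text
t: 16.4
position: [0.5324, 0.2335, 0.248]
tool_rot: [-3.139, -0.003, 0.003]
wrist_force: [0.4, -0.2, -0.1]
gripper_width: 0.699
[0.53360451 0.22854881 0.24863054] [ 0.9802963  -3.81523613  0.06616281]
```

View pics/w8.png

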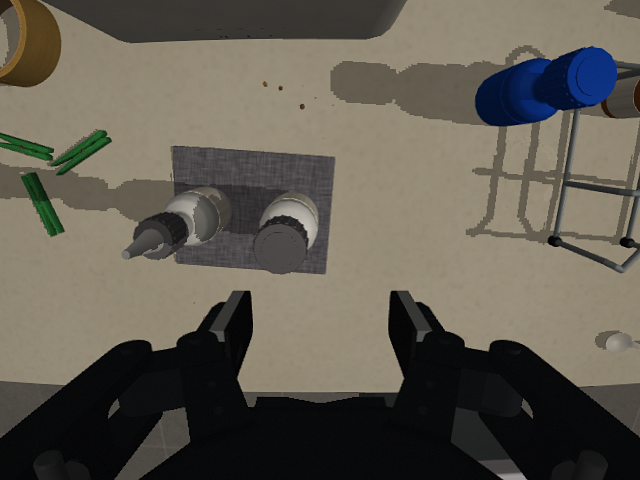

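Both bottles stand upright on the mat: the capped cap is at (282,247) and the nozzle tip at (126,254). Now the dropper at (0.659,-0.0785).

```bash
python3 -m handwheel '[[[0.07,0.0,-0.015,0,0],[0.0854,0.02,-0.05,0,0],[0.0854,0.035,-0.09,0,0],[0.0854,0.05,-0.13,0,0],[0.0854,0.065,-0.17,0,0],[0.0854,0.08,-0.21,0,0],[0.0854,0.1,-0.25,0,0],[0.0854,0.115,-0.285,0,0],[0.0854,0.126,-0.305,0,0],[0.0854,0.126,-0.31,0,0]]]'
python3 -m handwheel '[[[0.0854,0,0,0,0],[0.0854,0,0,0,0]]]'
python3 - <<'E'
from h import *
s=read_state();c=calibration("wrist");cv2.imwrite("pics/w9.png",read_camera("wrist")); print(s["position"],s["wrist_force"])
print(proj(c,(.659,-.0785,.164)))
print(pl(c,320,300,.164))
E
```

```text
t: 17.45
position: [0.6584, -0.0827, 0.2435]
tool_rot: [3.141, 0.001, -0.005]
wrist_force: [-0.9, 0.3, 0.0]
gripper_width: 1.0
t: 17.65
position: [0.6576, -0.0768, 0.2446]
tool_rot: [-3.141, 0.001, 0.002]
wrist_force: [0.5, 0.5, -1.2]
gripper_width: 0.996
[ 0.65756479 -0.07679196  0.2445568 ] [ 0.52592759  0.5441399  -1.1511052 ]
[322.96381595 261.4154615 ]
[ 0.63301301 -0.07670117  0.164     ]
```

View pics/w9.png

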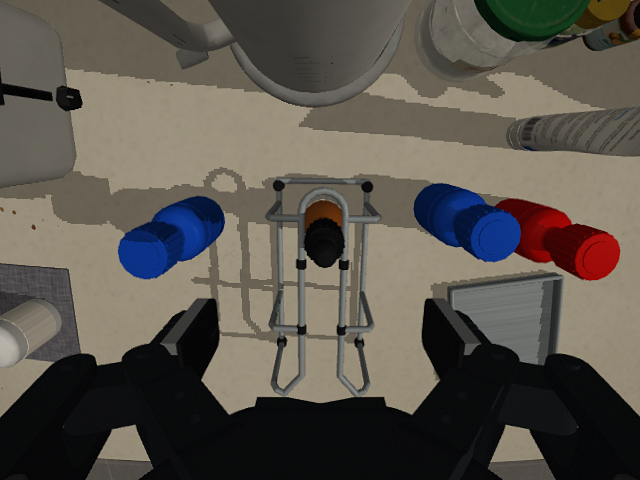

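The bulb is at (323,255) against a predicted (323,261), so x≈0.661. Descend with +2 mm in x.

```bash
python3 -m handwheel '[[[0.0854,0.002,0,-0.01,0],[0.0854,0.002,0,-0.03,0],[0.0854,0.002,0,-0.06,0],[0.0854,0.002,0,-0.09,0],[0.0854,0.002,0,-0.11,0],[0.0854,0.002,0,-0.12,0],[0.0854,0.002,0,-0.1235,0],[0.0854,0.002,0,-0.1235,0],[0.0854,0.002,0,-0.1235,0]]]'
python3 - <<'E'
from h import *
s=read_state();cv2.imwrite("pics/w10.png",read_camera("wrist")); print(s["position"],s["wrist_force"])
E
```

```text
t: 18.6
position: [0.6609, -0.0783, 0.1225]
tool_rot: [3.141, -0.002, -0.0]
wrist_force: [-0.7, 1.1, 0.3]
gripper_width: 1.002
[ 0.66089394 -0.07830315  0.12252024] [-0.69661877  1.06398238  0.28396924]
```

View pics/w10.png

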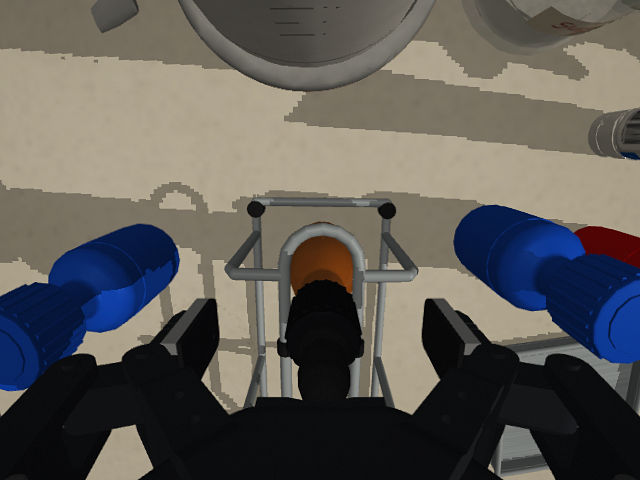

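The dropper cap is at (325,310), about 2 mm to the right, within the lane's play. Close and slide out.

```bash
python3 -m handwheel '[[[0.05,0,-0.001,0,0],[0.035,0,-0.001,0,0],[0.02,0,-0.001,0,0],[0.02,0,-0.001,0,0],[0.02,0,-0.001,0,0],[0.02,0,-0.001,0,0],[0.02,0,-0.001,0,0],[0.02,0,-0.0005,0.002,0],[0.02,0,-0.0005,0.004,0],[0.02,0,-0.0005,0.004,0]]]' 40
python3 -m handwheel '[[[0.02,-0.005,0,0,0],[0.02,-0.015,0,0,0],[0.02,-0.03,0,0,0],[0.02,-0.045,0,0,0],[0.02,-0.06,0,0,0],[0.02,-0.08,0,0,0],[0.02,-0.1,0,0,0],[0.02,-0.12,0,0,0],[0.02,-0.138,0,0,0],[0.02,-0.145,0,0,0]]]'
python3 - <<'E'
from h import *
s=read_state();cv2.imwrite("pics/s11.png",read_camera("scene")); print(s["position"],s["wrist_force"])
E
```

```text
t: 19.65
position: [0.6599, -0.079, 0.1251]
tool_rot: [3.142, 0.001, -0.0]
wrist_force: [0.6, 0.3, -3.4]
gripper_width: 0.313
t: 20.65
position: [0.5126, -0.0792, 0.1252]
tool_rot: [3.141, 0.002, -0.0]
wrist_force: [-0.9, -0.3, -3.3]
gripper_width: 0.312
[ 0.51258849 -0.07920312  0.12524505] [-0.92484387 -0.31536107 -3.3308834 ]
```

View pics/s11.png

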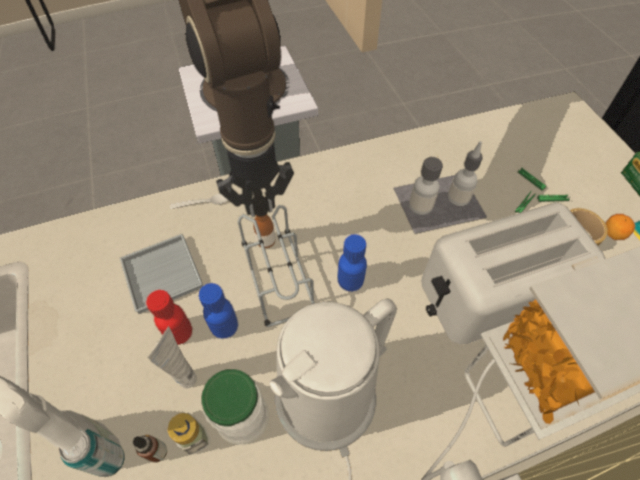

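The dropper slides freely in the lane, and both others stand on the mat. I take it out of the mouth, lift it, and move over the tray.

```bash
python3 -m handwheel '[[[0.02,-0.015,0,0,0],[0.02,-0.035,0,0,0],[0.02,-0.052,0,0,0],[0.02,-0.06,0,0,0],[0.02,-0.06,0,0,0],[0.02,-0.06,0,0.01,0],[0.02,-0.06,0,0.025,0],[0.02,-0.06,0,0.04,0],[0.02,-0.06,-0.005,0.045,0],[0.02,-0.06,-0.02,0.045,0]]]'
python3 -m handwheel '[[[0.02,0,-0.025,0,0],[0.02,0.01,-0.055,0,0],[0.02,0.02,-0.085,0,0],[0.02,0.035,-0.115,0,0],[0.02,0.05,-0.145,0,0],[0.02,0.063,-0.175,0,0],[0.02,0.065,-0.193,0,0],[0.02,0.065,-0.198,0,0],[0.02,0.065,-0.198,0,0],[0.02,0.065,-0.198,0,0]]]'
python3 - <<'E'
from h import *
s=read_state();cv2.imwrite("pics/w12.png",read_camera("wrist")); print(s["position"],s["wrist_force"])
cv2.imwrite("pics/s12.png",read_camera("scene")[190:340,80:280].repeat(3,0).repeat(3,1))
E
```

```text
t: 21.7
position: [0.4568, -0.0983, 0.1717]
tool_rot: [-3.142, -0.003, 0.002]
wrist_force: [0.7, 0.2, -2.6]
gripper_width: 0.315
t: 22.7
position: [0.5199, -0.2955, 0.1702]
tool_rot: [-3.141, 0.001, 0.001]
wrist_force: [-0.5, 0.3, -2.9]
gripper_width: 0.315
[ 0.51988439 -0.29545007  0.17018918] [-0.45473772  0.25253839 -2.92338282]
```

View pics/w12.png

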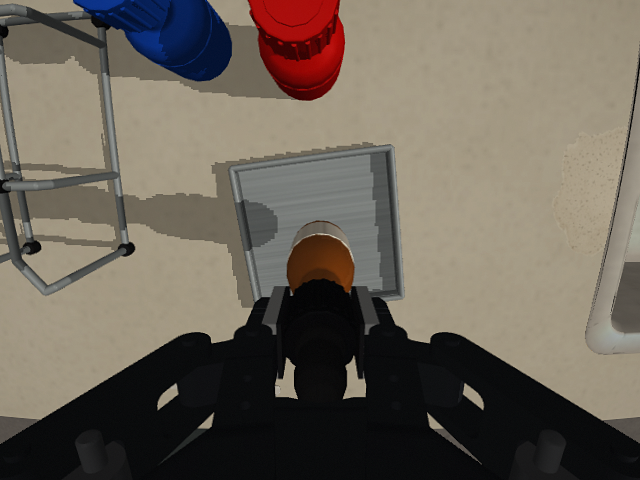

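View pics/s12.png

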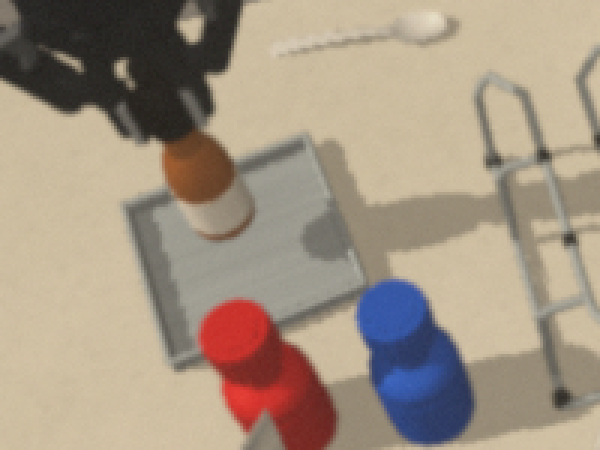

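The dropper hangs over the middle of the tray. Lower.

```bash
python3 -m handwheel '[[[0.02,0,0,-0.01,0],[0.02,0,0,-0.025,0],[0.02,0,0,-0.037,0],[0.02,0,0,-0.042,0],[0.02,0,0,-0.043,0],[0.02,0,0,-0.044,0],[0.02,0,0,-0.045,0],[0.02,0,0,-0.045,0],[0.02,0,0,-0.045,0]]]'
```

```text
t: 23.7
position: [0.5203, -0.2971, 0.1257]
tool_rot: [3.141, -0.001, -0.0]
wrist_force: [-0.3, -0.5, -4.2]
gripper_width: 0.314
```

```bash
python3 -m handwheel '[[[0.02,0,0,-0.001,0],[0.02,0,0,-0.0015,0],[0.02,0,0,-0.0015,0]]]'
```

```text
t: 24.0
position: [0.5206, -0.2971, 0.1246]
tool_rot: [3.141, -0.001, -0.0]
wrist_force: [-0.8, 0.4, 3.6]
gripper_width: 0.315
```

Landed. Release and rise.

```bash
python3 -m handwheel '[[[0.035,0,0,0,0],[0.045,0,0,0,0],[0.055,0,0,0,0],[0.055,0,0,0,0],[0.055,0,0,0.01,0],[0.055,0,0,0.03,0],[0.055,0,0,0.06,0],[0.055,0,0,0.09,0],[0.055,-0.01,0,0.12,0],[0.055,-0.03,0.01,0.125,0]]]'
python3 - <<'E'
from h import *
s=read_state();c=calibration("wrist");cv2.imwrite("pics/w13.png",read_camera("wrist")); print(s["position"],s["wrist_force"])
print(proj(c,(.5206,-.2971,.167)))
cv2.imwrite("pics/s13.png",read_camera("scene"))
E
```

```text
t: 25.0
position: [0.4923, -0.2884, 0.2532]
tool_rot: [3.138, -0.006, -0.001]
wrist_force: [0.4, 1.2, -0.3]
gripper_width: 0.646
[ 0.4922622  -0.28836098  0.25324527] [ 0.43491414  1.18432924 -0.30150018]
[333.76098293 217.69893245]
```

View pics/w13.png

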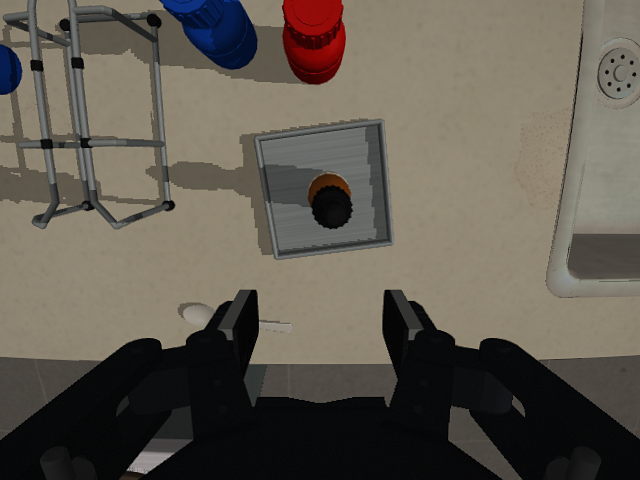

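View pics/s13.png

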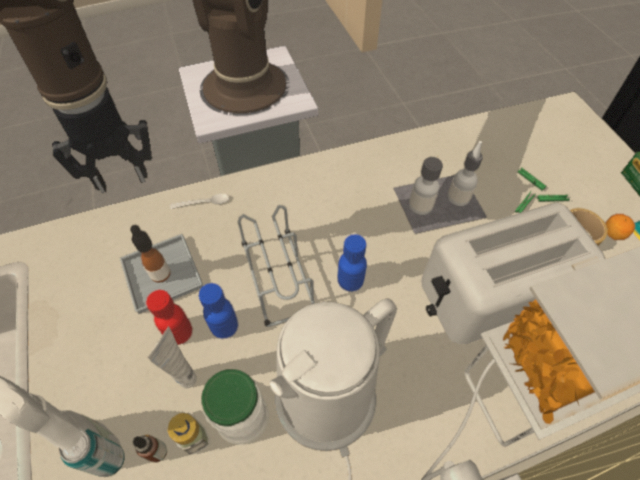

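The dropper stands upright in the tray middle. Now back to the capped bottle at (0.5325,0.2617).

```bash
python3 -m handwheel '[[[0.07,0,0.02,0,0],[0.07,0,0.06,0,0],[0.07,0,0.105,0,0],[0.07,0,0.15,0,0],[0.07,0,0.195,0,0],[0.07,0,0.24,0,0],[0.07,0.01,0.285,0,0],[0.07,0.01,0.33,0,0],[0.07,0.01,0.375,0,0],[0.07,0.01,0.42,0,0]]]'
python3 -m handwheel '[[[0.07,0.01,0.045,0,0],[0.07,0.02,0.085,0,0],[0.07,0.02,0.115,0,0],[0.07,0.02,0.129,0,0],[0.07,0.02,0.129,0,0],[0.07,0.02,0.129,0,0]]]'
python3 - <<'E'
from h import *
s=read_state();c=calibration("wrist");cv2.imwrite("pics/w14.png",read_camera("wrist")); print(s["position"],s["wrist_force"])
print(proj(c,(.5325,.2617,.139)),proj(c,(.540,.352,.174)))
E
```

```text
t: 26.1
position: [0.5002, 0.1349, 0.2491]
tool_rot: [-3.142, -0.0, -0.0]
wrist_force: [-0.0, 0.3, 1.0]
gripper_width: 0.818
t: 26.7
position: [0.5204, 0.2605, 0.2486]
tool_rot: [3.14, 0.0, -0.001]
wrist_force: [0.6, -0.5, 0.2]
gripper_width: 0.819
[0.5203569  0.26053246 0.24855156] [ 0.57803188 -0.50913397  0.23146226]
[318.14565848 233.44887572] [166.15156746 235.56959938]
```

View pics/w14.png

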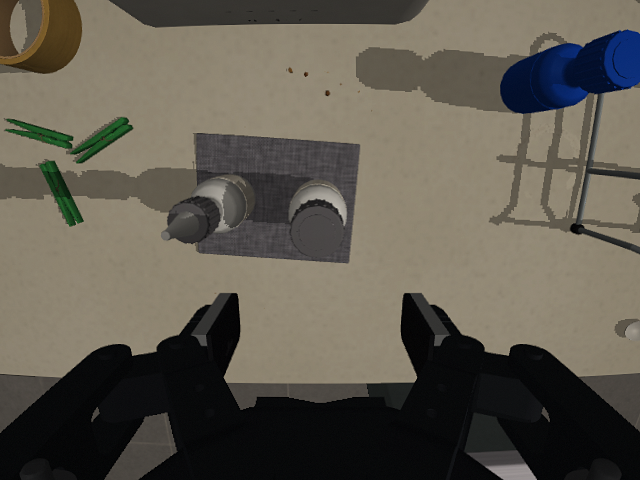

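The cap is seen at (318,231) and predicted at (318,233), so they agree. Descend and grip.

```bash
python3 -m handwheel '[[[0.07,0.012,0,-0.02,0],[0.07,0.012,0,-0.05,0],[0.07,0.012,0,-0.08,0],[0.07,0.012,0,-0.105,0],[0.07,0.012,0,-0.118,0],[0.07,0.012,0,-0.1235,0],[0.07,0.012,0,-0.1235,0],[0.07,0.012,0,-0.1235,0]]]'
python3 -m handwheel '[[[0.05,0,0,0,0],[0.035,0,0,0,0],[0.025,0,0,0,0],[0.025,0,0,0,0],[0.025,0,0,0,0],[0.025,0,0,0,0],[0.025,0,0,0.005,0],[0.025,0,0,0.015,0],[0.025,0,0,0.03,0],[0.025,0,0,0.04,0]]]' 40
python3 - <<'E'
from h import *
s=read_state();cv2.imwrite("pics/w15.png",read_camera("wrist")); print(s["position"],s["wrist_force"])
E
```

```text
t: 27.55
position: [0.5329, 0.2621, 0.1266]
tool_rot: [-3.141, -0.002, -0.001]
wrist_force: [-0.1, -0.2, -0.0]
gripper_width: 0.819
t: 28.55
position: [0.5325, 0.2623, 0.167]
tool_rot: [-3.141, -0.001, -0.0]
wrist_force: [0.1, 0.1, -2.3]
gripper_width: 0.434
[0.53247706 0.26229535 0.16701765] [ 0.09281621  0.11227178 -2.34549562]
```

View pics/w15.png

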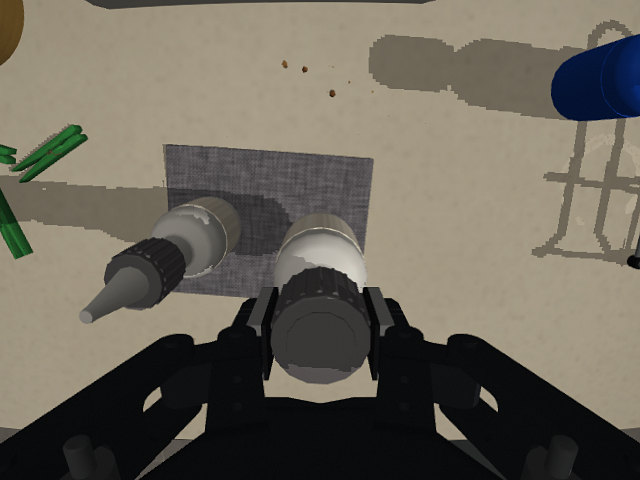

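```bash
python3 -m handwheel '[[[0.025,-0.005,-0.01,0.003,0],[0.025,-0.015,-0.04,0.003,0],[0.025,-0.03,-0.08,0.003,0],[0.025,-0.045,-0.12,0.003,0],[0.025,-0.06,-0.16,0.003,0],[0.025,-0.07,-0.2,0.003,0],[0.025,-0.078,-0.24,0.003,0],[0.025,-0.08,-0.28,0.003,0],[0.025,-0.08,-0.315,0.003,0],[0.025,-0.08,-0.335,0.003,0]]]'
python3 -m handwheel '[[[0.025,0,-0.005,0,0],[0.025,0,-0.006,-0.005,0],[0.025,0,-0.006,-0.02,0],[0.025,0,-0.006,-0.035,0],[0.025,0,-0.006,-0.042,0],[0.025,0,-0.006,-0.0435,0],[0.025,0,-0.006,-0.0435,0],[0.025,0,-0.006,-0.0435,0]]]'
python3 - <<'E'
from h import *
s=read_state();c=calibration("wrist");cv2.imwrite("pics/w16.png",read_camera("wrist")); print(s["position"],s["wrist_force"])
print(proj(c,(.56,-.0785,.09)))
E
```

```text
t: 29.6
position: [0.4506, -0.0768, 0.1682]
tool_rot: [3.14, 0.001, -0.004]
wrist_force: [0.6, 0.0, -2.2]
gripper_width: 0.432
t: 30.4
position: [0.4526, -0.0787, 0.1253]
tool_rot: [3.142, -0.001, 0.0]
wrist_force: [-0.4, 0.1, -3.0]
gripper_width: 0.434
[ 0.45255626 -0.0786792   0.12530551] [-0.42607119  0.10446251 -2.97197746]
[319.56098421  54.71777979]
```

View pics/w16.png

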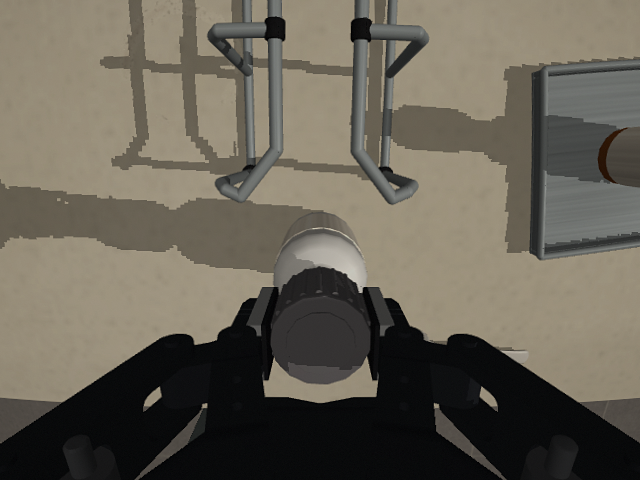

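The lane is centred at column ~317 against the bottle at 320, about 1 mm off. Slide in by 148 mm with +0.5 mm in y.

```bash
python3 -m handwheel '[[[0.025,0.005,0.0005,0,0],[0.025,0.015,0.0005,0,0],[0.025,0.03,0.0005,0,0],[0.025,0.045,0.0005,0,0],[0.025,0.06,0.0005,0,0],[0.025,0.075,0.0005,0,0],[0.025,0.09,0.0005,0,0]]]'
python3 -m handwheel '[[[0.025,0.015,0,0,0],[0.025,0.03,0,0,0],[0.025,0.045,0,0,0],[0.025,0.055,0,0,0],[0.025,0.058,0,0,0],[0.025,0.058,0,0,0],[0.025,0.058,0,-0.001,0],[0.025,0.058,0,-0.002,0],[0.025,0.058,0,-0.002,0]]]'
```

```text
t: 31.15
position: [0.5437, -0.0785, 0.1249]
tool_rot: [-3.142, -0.001, -0.0]
wrist_force: [-0.0, 1.2, -3.1]
gripper_width: 0.435
t: 32.05
position: [0.5997, -0.0786, 0.1227]
tool_rot: [3.141, 0.0, -0.0]
wrist_force: [0.7, 0.3, -3.1]
gripper_width: 0.43
```

```bash
python3 -m handwheel '[[[0.025,0.001,0,-0.001,0],[0.025,0.001,0,-0.0015,0],[0.025,0.001,0,-0.0015,0]]]'
```

```text
t: 32.35
position: [0.6013, -0.0785, 0.1224]
tool_rot: [3.141, -0.001, -0.0]
wrist_force: [-3.2, 0.4, 5.9]
gripper_width: 0.43
```

Landed at x=0.601. Release and rise, with limited opening since nothing is near.

```bash
python3 -m handwheel '[[[0.045,0,0,0,0],[0.055,0,0,0,0],[0.065,0,0,0,0],[0.065,0,0,0,0],[0.065,0,0,0.01,0],[0.065,0,0,0.03,0],[0.065,0,0,0.06,0],[0.065,0,0,0.09,0],[0.065,-0.01,0,0.115,0],[0.065,-0.03,0,0.125,0]]]'
python3 - <<'E'
from h import *
np.set_printoptions(precision=4,suppress=True)
s=read_state();c=calibration("wrist");cv2.imwrite("pics/w17.png",read_camera("wrist")); print(s["position"],s["wrist_force"])
print(proj(c,(.6007,-.0785,.135)))
E
```

```text
t: 33.35
position: [0.5728, -0.0781, 0.2497]
tool_rot: [3.142, -0.005, 0.0]
wrist_force: [-0.3, -0.6, -0.1]
gripper_width: 0.763
[ 0.5728 -0.0781  0.2497] [-0.3045 -0.6071 -0.1416]
[320.616 210.477]
```

View pics/w17.png

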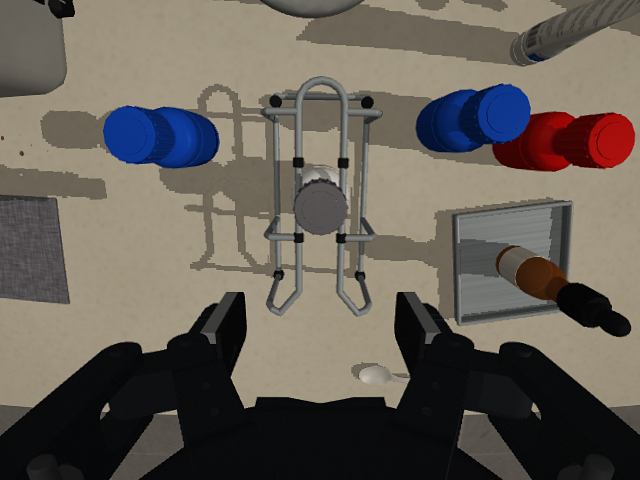

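The capped bottle is back in the middle place: its cap is at (320,208), predicted (320.6,210.5). Now the nozzle bottle at (0.540,0.352).

```bash
python3 -m handwheel '[[[0.065,-0.01,0.015,0,0],[0.065,-0.02,0.05,0,0],[0.065,-0.03,0.09,0,0],[0.065,-0.031,0.135,0,0],[0.065,-0.031,0.18,0,0],[0.065,-0.031,0.225,0,0],[0.065,-0.031,0.27,0,0],[0.065,-0.031,0.315,0,0],[0.065,-0.031,0.36,0,0],[0.065,-0.031,0.4,0,0]]]'
python3 -m handwheel '[[[0.065,0,0.02,0,0],[0.065,0,0.03,0,0],[0.065,0,0.0305,0,0],[0.065,0,0.0305,0,0],[0.065,0,0.0305,0,0]]]'
python3 - <<'E'
from h import *
s=read_state();c=calibration("wrist");cv2.imwrite("pics/w18.png",read_camera("wrist")); print(s["position"],s["wrist_force"])
print(proj(c,(.540,.352,.174)))
E
```

```text
t: 34.4
position: [0.5385, 0.325, 0.2457]
tool_rot: [-3.141, 0.001, 0.002]
wrist_force: [0.6, 0.6, 0.4]
gripper_width: 0.765
t: 34.9
position: [0.5407, 0.3502, 0.2463]
tool_rot: [3.141, -0.0, -0.002]
wrist_force: [0.1, -0.4, -0.2]
gripper_width: 0.762
[0.54072525 0.35022586 0.24625623] [ 0.12906858 -0.3647784  -0.20169344]
[316.90756184 269.3942868 ]
```

View pics/w18.png

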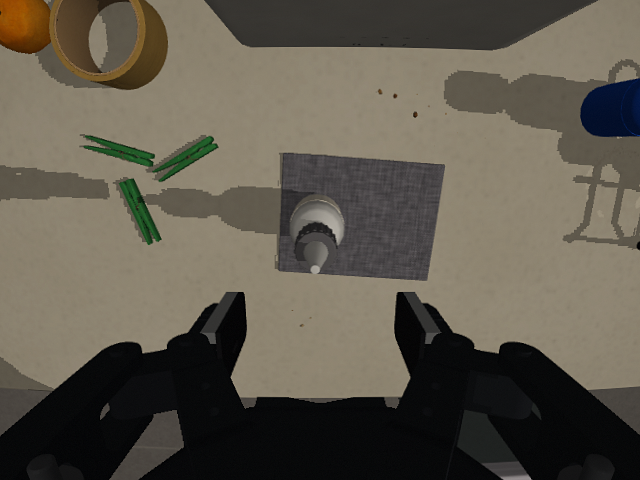

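The nozzle tip is at (316,269), as predicted. Descend, grip, lift.

```bash
python3 -m handwheel '[[[0.065,0,0,-0.02,0],[0.065,0,0,-0.05,0],[0.065,0,0,-0.08,0],[0.065,0,0,-0.105,0],[0.065,0,0,-0.116,0],[0.065,0,0,-0.12,0],[0.065,0,0,-0.12,0],[0.065,0,0,-0.12,0]]]'
python3 -m handwheel '[[[0.045,0,0,0,0],[0.03,0,0,0,0],[0.02,0,0,0,0],[0.02,0,0,0,0],[0.02,0,0,0,0],[0.02,0,0,0,0],[0.02,0,0,0.005,0],[0.02,0,0,0.015,0],[0.02,0,0,0.03,0],[0.02,0,0,0.04,0]]]' 40
python3 -m handwheel '[[[0.02,-0.005,-0.01,0.003,0],[0.02,-0.015,-0.04,0.003,0],[0.02,-0.03,-0.08,0.003,0],[0.02,-0.045,-0.12,0.003,0],[0.02,-0.06,-0.16,0.003,0],[0.02,-0.07,-0.2,0.003,0],[0.02,-0.08,-0.24,0.003,0],[0.02,-0.087,-0.28,0.003,0],[0.02,-0.087,-0.32,0.003,0],[0.02,-0.087,-0.36,0.003,0]]]'
python3 -m handwheel '[[[0.02,0,-0.035,0,0],[0.02,0,-0.06,0,0],[0.02,0,-0.07,0,0],[0.02,0,-0.07,0,0]]]'
python3 - <<'E'
from h import *
s=read_state();cv2.imwrite("pics/w19.png",read_camera("wrist")); print(s["position"],s["wrist_force"])
E
```

```text
t: 35.75
position: [0.5409, 0.3524, 0.1277]
tool_rot: [-3.14, -0.002, -0.001]
wrist_force: [-0.3, 0.0, 0.4]
gripper_width: 0.765
t: 36.75
position: [0.5404, 0.3522, 0.168]
tool_rot: [-3.141, -0.001, -0.0]
wrist_force: [-0.1, 0.3, -2.5]
gripper_width: 0.336
t: 37.75
position: [0.452, -0.0101, 0.1697]
tool_rot: [3.141, -0.001, -0.0]
wrist_force: [1.0, -0.1, -2.0]
gripper_width: 0.338
t: 38.15
position: [0.4525, -0.0794, 0.1694]
tool_rot: [3.141, 0.0, -0.003]
wrist_force: [0.5, -0.2, -3.0]
gripper_width: 0.343
[ 0.45252427 -0.07935153  0.16936878] [ 0.45987933 -0.18489744 -3.04663347]
```

View pics/w19.png

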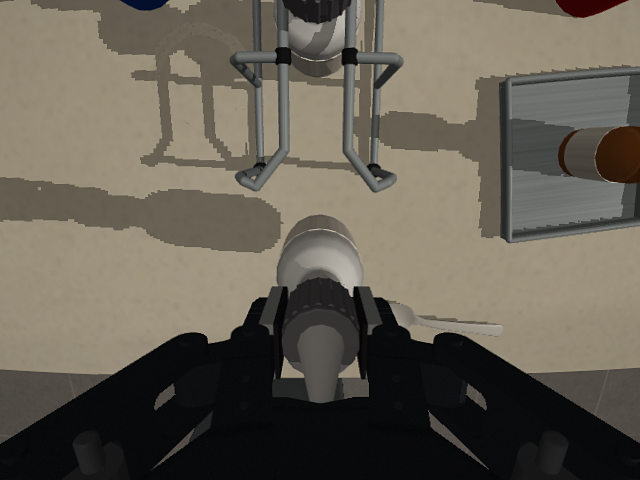

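The bottle is upright and the lane is centred at about 317. I lower it to about 3 mm above the worktop and slide it in to x=0.5395.

```bash
python3 -m handwheel '[[[0.02,0,0.0005,-0.01,0],[0.02,0,0.0005,-0.025,0],[0.02,0,0.0005,-0.037,0],[0.02,0,0.0005,-0.0435,0],[0.02,0,0.0005,-0.0435,0],[0.02,0.005,0.0005,-0.0435,0],[0.02,0.015,0.0005,-0.0435,0],[0.02,0.03,0.0005,-0.0435,0],[0.02,0.045,0.0005,-0.0435,0],[0.02,0.06,0.0005,-0.0435,0]]]'
python3 -m handwheel '[[[0.02,0.012,0,0,0],[0.02,0.021,0,0,0],[0.02,0.0265,0,0,0],[0.02,0.0265,0,0,0],[0.02,0.0265,0,-0.001,0],[0.02,0.0265,0,-0.002,0],[0.02,0.0265,0,-0.002,0]]]'
```

```text
t: 39.2
position: [0.515, -0.0776, 0.1264]
tool_rot: [3.141, -0.002, -0.001]
wrist_force: [0.4, -0.2, -3.5]
gripper_width: 0.34
t: 39.9
position: [0.5391, -0.0776, 0.1236]
tool_rot: [3.141, 0.001, -0.0]
wrist_force: [0.6, 0.7, -2.8]
gripper_width: 0.337
```

```bash
python3 -m handwheel '[[[0.02,0,0,-0.001,0],[0.02,0,0,-0.0015,0],[0.02,0,0,-0.0015,0]]]'
```

```text
t: 40.2
position: [0.5399, -0.0774, 0.1231]
tool_rot: [3.141, -0.001, -0.0]
wrist_force: [-2.3, 0.3, 4.9]
gripper_width: 0.343
```

Landed. Release and retreat upwards and back.

```bash
python3 -m handwheel '[[[0.035,0,0,0,0],[0.045,0,0,0,0],[0.055,0,0,0,0],[0.06,0,0,0,0],[0.06,0,0,0.01,0],[0.06,0,0,0.03,0],[0.06,0,0,0.06,0],[0.06,0,0,0.09,0],[0.06,0,0,0.12,0],[0.06,-0.02,0,0.14,0]]]'
python3 -m handwheel '[[[0.06,-0.02,0,0.01,0],[0.06,-0.04,0,0.02,0],[0.06,-0.06,0,0.02,0],[0.06,-0.07,0,0.02,0],[0.06,-0.07,0,0.02,0],[0.06,-0.07,0,0.02,0]]]'
python3 - <<'E'
from h import *
np.set_printoptions(precision=4,suppress=True)
s=read_state();print(s["position"],s["wrist_force"])
for n in("scene","top","wrist"): cv2.imwrite(f"pics/{n}20.png",read_camera(n))
c=calibration("wrist");print(proj(c,(.539,-.079,.17)),proj(c,(.6007,-.0785,.135)))
E
```

```text
t: 41.2
position: [0.5216, -0.0771, 0.2652]
tool_rot: [-3.141, -0.004, 0.0]
wrist_force: [-0.2, 0.7, -0.0]
gripper_width: 0.703
t: 41.8
position: [0.4502, -0.0775, 0.2826]
tool_rot: [3.141, -0.001, -0.0]
wrist_force: [0.2, 0.4, -0.5]
gripper_width: 0.703
[ 0.4502 -0.0775  0.2826] [ 0.2288  0.3878 -0.4922]
[322.6694 117.1383] [321.7755  31.0745]
```

View pics/wrist20.png

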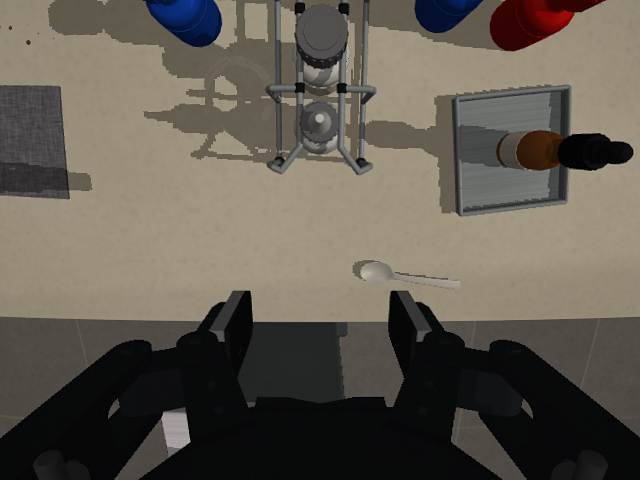

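View pics/scene20.png

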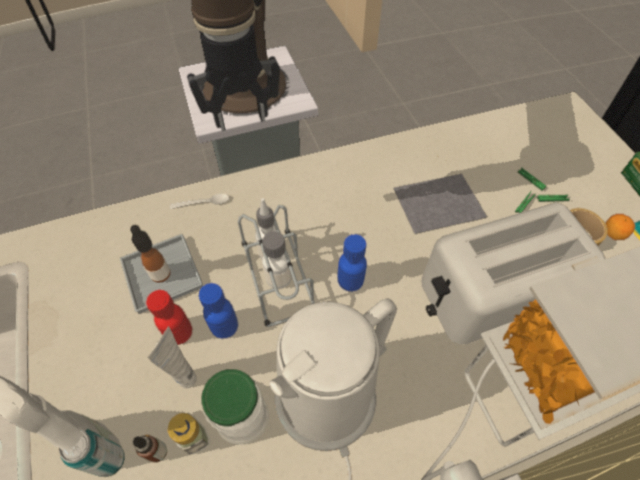

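In the wrist view the nozzle tip is at (319,118), predicted (322.7,117), and the capped bottle's cap is at (323,32), predicted (322,31). In the scene view both bottles appear at the same pixels as at the start, the dropper stands in the tray, and the spoon and tube are unmoved. I hand in.

```bash
python3 -c "
from station import *
print(sign_off()); print(read_state()['t'])"
```

```text
the job is handed in; nothing more can be done
None
the job is handed in; nothing more can be done
```

I finished the job and handed it in at about 42 s of the 128 s allowed; no verdict is reported. I stood the nozzle bottle and then the capped bottle on the mat, and stood the dropper in the middle of the tray. I then slid the capped bottle back to the middle place and the nozzle bottle back to the front place.

- **Bottles:** In the last pictures both returned bottles were within a few pixels (about 2 mm) of where they started. The dropper stood upright in the tray.
- **Teaspoon and tube:** Neither showed any movement.
- **Gripper:** It was open and clear of everything, with a wrist force of about 0.5 N.
- **Small misses:** Each bottle needed 2–3 mm more lowering than I first planned, found from the wrist force. None of the final checks disagreed beyond those few pixels.

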